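# Hold the shelf pusher back at the fill clip

## Task

The spring-fed shelf lane needs refilling: flip its red lock lever all the way outwards, away from the lane, to free the pusher. Then take the pusher by its blue grip and pull it back along the lane until its orange pointer stands over the green fill clip (within the clip's width), and keep it there with the gripper: you finish while still holding it against its spring, so do not let go. Leave the packs and other goods where they are.

Things in the scene. Friction and masses are not known exactly. Their poses are not given: they have to be found in the camera images.
- lane: Spring-fed shelf lane fixed to the counter: a grey plastic channel, 330 mm long (its x from -130 to +200) and 136 mm wide, floor 12 mm thick, white side walls with tops 40 mm above the counter. Origin on the counter, under the middle of its width; x runs along the lane to its front (shopper's) end with the clear lip, away from the robot; y to the left, z up. The lock lever stands outside its right-hand (-y) wall, the fill clip sits on its left-hand (+y) wall.
- pusher (a joint): Travel of the pusher in m: 0 fully home at the front, growing as it is pulled along the lane's -x (towards the robot), 0.20 at most. A spring draws it home with 3.2 N at 0, rising by 3.5 N per 0.1 m (about 8.5 N at 0.15); let go, it runs home.
- pusher_grip (a point): Centre of the blue block to hold the pusher by, on top of the black pusher plate: 18 mm thick along the lane, 36 mm across it, 48 mm tall (85 to 133 mm above the counter; centre at 109 mm). The plate below it is 12 mm along the lane, 116 mm across, top at 86 mm. It does not turn in the lane; axes as the lane's.
- pusher_pointer (a point): Middle of the orange pointer line (4 mm wide along the lane, 30 mm across) on the arm that sticks out from the pusher over the left-hand (+y) wall; 64 mm above the counter, 82 mm to the lane's +y of the grip, moves with the pusher.
- fill_clip: Green clip on the lane's +y wall, 16 mm wide along the lane, with a thin white line across its middle on top, 54 mm above the counter. Origin at its middle, 24 mm above the counter (and 16 mm nearer the lane's middle than the pointer line); axes as the lane's. The pointer passes 6 mm above it. It stands 95 to 165 mm behind the pointer's home.
- lock_lever (a joint): Lock lever angle in rad: 0 locked (leaning inwards over the lane by 0.5 rad from upright), 1.25 fully free (leaning 0.75 rad outwards, to the lane's -y). The axis runs along the lane. It is stiff (0.07 N m) and stays where it is left. While locked, its steel dog reaches over the wall behind the pusher plate and bars it from being pulled more than about 4 mm; from about 1.0 on it is clear.
- lever_knob (a point): Centre of the red ball (diameter 20 mm) at the end of the red lock lever (rod diameter 12 mm), 76 mm from the pivot axis.
- lever_pivot (a point): Fixed point on the lever's axis straight below the lever, 45 mm above the counter: 85 mm to the lane's -y and 67 mm to its +x from the lane's origin, 53 mm behind the pusher's home along the lane. The steel brackets and shaft there reach up to 55 mm.
- front_pack_mid (a point): The last pack left in the lane, standing in front of the pusher about 20 mm ahead of the blue grip and up to 76 mm above the counter, by the clear front lip; yellow carton with a red band, 42 x 95 x 64 mm; the point is its centre. Goods to leave alone.
- refill_pack_a_mid (a point): One of two packs waiting beside the lane on its +y side; yellow carton with a red band, 42 x 95 x 64 mm; the point is its centre. Goods to leave alone.
- refill_pack_b_mid (a point): The other waiting pack, same look, 42 x 95 x 64 mm; the point is its centre. Goods to leave alone.
- tin_a_mid (a point): Food tin with a green label, diameter 72, height 100 mm; the point is its centre. Goods to leave alone.
- tin_b_mid (a point): Food tin with an orange label, diameter 72, height 100 mm; the point is its centre. Goods to leave alone.
- jar_mid (a point): Jar with a yellow cap, diameter 68, height 110 mm; the point is its centre. Goods to leave alone.
- bottle_mid (a point): Bottle with a blue cap and label, diameter 64, height 170 mm; the point is its centre. Goods to leave alone.

How it is judged:
By the outcome, as a careful person would: the job done as asked, in the order asked, and still so for the second after the job is handed in, while the arm keeps its last pose, push and grip.
It also fails if it takes over 45 s, if anything falls off the work surface, if the arm or the gripper's body presses on something with over 40 N, if the wrist force passes 120 N, or if a joint passes its speed limit or range.

## Robot

A 6-joint arm with a two-finger parallel gripper is mounted at the origin on the work surface. World frame = base frame: x ahead of the robot, y to its left, z up, the work surface at z = 0. Lengths are in m, angles in rad, forces in N, time in s.
With the tool pointing down it reaches from about 0.375 to 0.925 m from the base axis. Payload 5.7 kg.
Tool frame: the origin (TCP) lies midway between the tips of the shut fingers; the grasp point (between the pads) lies 19 mm behind it; z points along the fingers, x is the direction in which the jaws open and shut, and the axes are right-handed (so a half turn about z gives the same grasp; the last joint's range is limited). The gripper opens to 88 mm and grips with 3 to 60 N. Pads are 20 mm wide; open, the fingers measure 115 mm over their backs; the gripper's body (75 mm by 178 mm) begins 61 mm behind the grasp point.
Start: joints at [-1.375, 0.359, 1.51, -0, 1.272, -0.115], TCP at [0.183, -0.571, 0.223] pointing down, gripper open.
Joint ranges: [-2.97, 2.97], [-1.01, 2.36], [0.21, 2.38], [-0.96, 4.11], [0.2, 2.71], [-2.98, 2.98]. Speed limits (rad/s): [2.39, 2.39, 3.14, 3.14, 3.14, 3.14].

## Interface

Orientations are given as a unit quaternion [x, y, z, w].
In Python, from bench import move_ptp, servo_line, goto_joints, move_gripper, sleep, inverse_kinematics, capture, PlanningError, close_job, spot_in, silhouettes, current_clock, current_joint_pos, current_qvel, current_joint_torque, current_position, current_orientation, current_force, current_torque, current_finger_gap gives the robot as it stands. Calls block until the motion is done:
- move_ptp(position, orientation): joint-space move of the TCP to a pose.
- servo_line(position, orientation=None, rate=0.15, contact_N=None): straight line of the TCP; orientation=None keeps the orientation; rate is the mean speed in m/s. With contact_N (N) it stops when the force on the tool has changed by that much, and returns True; else False.
- goto_joints(angles): joint-space move.
- move_gripper(opening): finger opening in m; the grip force is fixed at half the most; returns when the fingers have stopped.
- sleep(seconds).
- inverse_kinematics(position, orientation): joint angles nearest the present ones, or None.
- capture(name): name is "scene" or "top" or "wrist"; returns a dict with "image" (384x512x3 uint8, blue, green, red), "range_z" (384x512 float32, m along the optical axis (not along the pixel's ray), 0 where there is no reading), "intrinsics" (3x3 intrinsics, pixels), "k1" (the pictures are not rectified: a ray, as slopes to the right and down, at radius r is drawn at 1 + k1 r^2 times it, then the intrinsics apply), "R" (3x3) and "t" (3): a world point X has camera coordinates R X + t. Camera axes: x right, y down, z forward; pixel columns grow to the right and rows downward; lengths in m; the calibration is good to about 2 mm. A picture is of the moment at which its call begins.
A pose or a line that the arm cannot do raises PlanningError and nothing moves.
- close_job(): hands the job in, once; it reports no verdict.
Trained networks look in the newest picture that a camera, given by its name, has taken for a name from the list of things; names that differ only in an ending like _2 or _b are one class to them, and where a whole thing is asked for, a point or a joint stands for the part that bears it (a point fixed in the world has none). Each returns a list of dicts, best first, with "conf" (0 to 1); they miss things now and then, are a little off and sometimes report something else, mostly with a low value. They report only what shows in the picture. A call takes as long as a camera call.
- spot_in(camera, query): "xy" ([column, row] in pixels, amid what is visible of it).
- silhouettes(camera, query): "region" (384x512 bool, what is visible of it) and "xy" ([column, row] in pixels, amid what is visible of it).
Readings, each from a call of its own:
- current_clock(): time.
- current_joint_pos(): joint angles.
- current_qvel(): joint speeds.
- current_joint_torque(): joint torques, N m.
- current_position(): TCP position.
- current_orientation(): TCP orientation.
- current_force(): force on the tool from outside, world axes, zero at the start.
- current_torque(): the same for the moment, N m.
- current_finger_gap(): finger opening in m.
Only numpy, scipy, OpenCV 4.12 (cv2) and the standard library are available. Lean on these libraries where they do the work, as an engineer would, in place of code of your own. Each camera call takes 0.05 s, during which the arm holds its last target.

## Working session

There is one attempt and no reset: what is moved stays moved. The work goes in short steps, each a Python script; the robot and the scene stay as the last script left them, time stands still between calls to the robot, and variables do not carry over. Pictures are saved under pics/ and viewed, and the job is handed in when it is done.

```bash
mkdir -p pics; ls
cat > h.py <<'E'
import numpy as np, cv2
from bench import *
def ray(c,px):
    K=c["intrinsics"];d=np.array([(px[0]-K[0,2])/K[0,0],(px[1]-K[1,2])/K[1,1]])
    u=d.copy()
    for _ in range(20): u=d/(1+c["k1"]*(u@u))
    return u
def at_depth(c,px,z):
    u=ray(c,px);return c["R"].T@(np.array([u[0],u[1],1])*z-c["t"])
def at_h(c,px,h):
    u=ray(c,px);d=c["R"].T@np.array([u[0],u[1],1]);o=-c["R"].T@c["t"]
    return o+d*(h-o[2])/d[2]
def proj(c,X):
    p=c["R"]@np.asarray(X)+c["t"];u=p[:2]/p[2];u=u*(1+c["k1"]*(u@u));K=c["intrinsics"]
    return np.array([K[0,0]*u[0]+K[0,2],K[1,1]*u[1]+K[1,2]])
def cloud(c):
    K=c["intrinsics"];v,u=np.mgrid[0:384,0:512]
    d=np.stack([(u-K[0,2])/K[0,0],(v-K[1,2])/K[1,1]],-1);q=d.copy()
    for _ in range(20): q=d/(1+c["k1"]*(q**2).sum(-1,keepdims=True))
    z=c["range_z"][...,None]
    P=np.concatenate([q*z,z],-1)
    return (P-c["t"])@c["R"]
E
python3 - <<'E'
from h import *
for n in ["scene","top","wrist"]:
    c=capture(n);cv2.imwrite(f"pics/{n}0.png",cv2.resize(c["image"],(768,576)))
    print(n,-c["R"].T@c["t"])
    for q in ["pusher_grip","pusher_pointer","fill_clip","lever_knob","lane","lock_lever","bottle_mid","jar_mid","tin_a_mid","refill_pack_a_mid"]:
        for s in spot_in(n,q)[:3]:
            x,y=s["xy"];z=c["range_z"][int(round(y)),int(round(x))]
            print(q,round(s["conf"],2),np.round(s["xy"],1),np.round(at_depth(c,s["xy"],z),3) if z>0 else None)
print(current_clock())
E
```

```text
pics
scene [1.48354492 0.19631302 1.22059006]
pusher_grip 0.58 [233.6 204.6] [ 0.653 -0.086  0.081]
pusher_pointer 0.71 [235.2 205.4] [ 0.649 -0.081  0.074]
pusher_pointer 0.68 [400.2 226.6] [0.634 0.475 0.089]
lever_knob 0.68 [220.  191.4] [ 0.588 -0.154  0.058]
lever_knob 0.33 [236.6 198.4] [ 0.658 -0.072  0.126]
lever_knob 0.17 [235.3 208.6] [ 0.647 -0.083  0.052]
lane 0.73 [241.  197.6] [ 0.561 -0.086  0.007]
lane 0.73 [233.7 204.6] [ 0.653 -0.085  0.081]
lane 0.2 [391.9 190.3] [0.464 0.45  0.069]
lock_lever 0.53 [220.4 189.4] [ 0.591 -0.151  0.073]
bottle_mid 0.56 [119.3 174.7] [ 0.621 -0.522  0.099]
bottle_mid 0.47 [219.9 189.9] [ 0.587 -0.154  0.065]
bottle_mid 0.45 [232.1 204.4] [ 0.651 -0.092  0.078]
jar_mid 0.58 [390.2 189.5] [0.459 0.444 0.066]
tin_a_mid 0.72 [149.2 151.7] [ 0.492 -0.456  0.103]
refill_pack_a_mid 0.65 [297.7 182.8] [0.494 0.112 0.062]
top [ 1.68682172e-01 -1.37028926e-03  1.83620424e+00]
pusher_pointer 0.97 [263.2 159.8] [ 0.638 -0.078  0.1  ]
pusher_pointer 0.34 [387.2 165.5] [ 0.579 -0.521  0.12 ]
fill_clip 0.73 [216.9 212. ] [0.463 0.105 0.067]
fill_clip 0.56 [243.1 189.6] [0.553 0.004 0.001]
lever_knob 0.73 [114.5 182.1] [0.595 0.467 0.102]
lever_knob 0.48 [385.2 167.1] [ 0.576 -0.516  0.11 ]
lane 0.55 [269.9 186.4] [ 0.556 -0.098  0.013]
lock_lever 0.42 [289.5 172.7] [ 0.595 -0.174  0.048]
bottle_mid 0.83 [387.4 165.6] [ 0.578 -0.522  0.12 ]
jar_mid 0.85 [121.7 226.8] [0.428 0.441 0.114]
tin_a_mid 0.83 [374.1 198.3] [ 0.466 -0.465  0.097]
refill_pack_a_mid 0.75 [215.6 211.8] [0.464 0.109 0.07 ]
wrist [ 0.24492918 -0.55126655  0.38418403]
1.65
```

View pics/scene0.png

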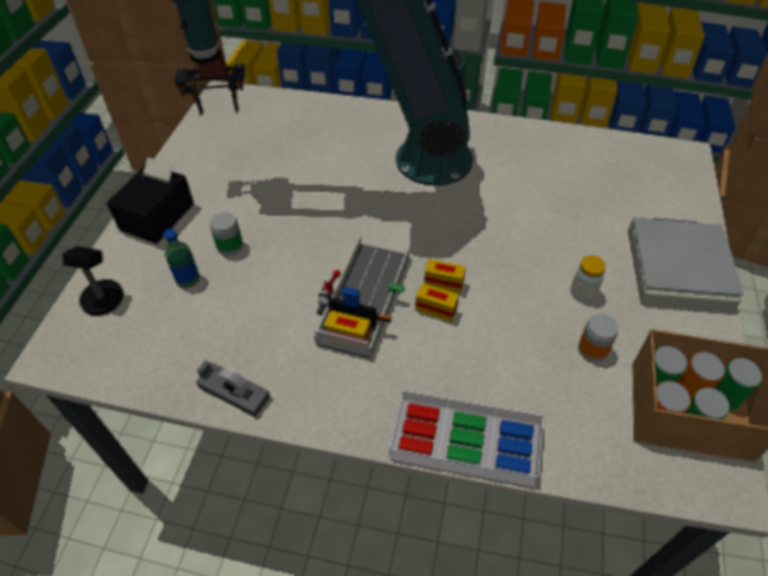

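View pics/top0.png

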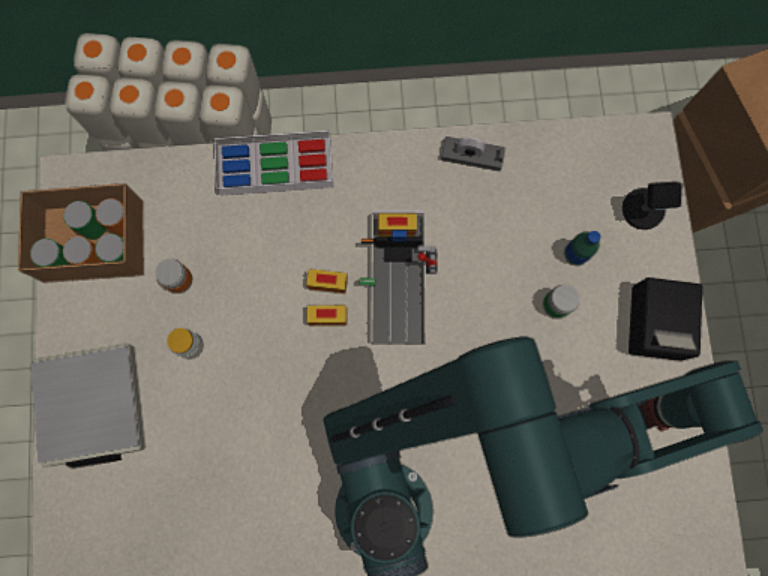

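Run:
```python
from h import *
for n,(a,b,c0,d) in {"scene":(180,330,150,240),"top":(200,340,120,225)}.items():
    c=capture(n);np.savez(f"{n}0.npz",**{k:v for k,v in c.items()})
    cv2.imwrite(f"pics/{n}0z.png",cv2.resize(c["image"][c0:d,a:b],None,fx=5.2,fy=5.2,interpolation=cv2.INTER_CUBIC))
```

```text
(no output)
```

The scene picture shows the lane at about (360,300) with the lever at (330,285). The top picture shows it almost parallel to world x, with the packs at (327,280) and (327,315) and the clip at (367,282). I'll zoom in and get a wrist view.

Run:
```python
from h import *
q=current_orientation();print(q,current_joint_pos())
R=capture("wrist")["R"];print(np.round(R,2))
# lane yaw ~0: want tool down; try same orientation, then jaws along lane (tool x along world x)
for P in ([0.50,-0.09,0.36],):
    print(inverse_kinematics(P,q),inverse_kinematics(P,[1,0,0,0]),inverse_kinematics(P,[0,1,0,0]))
```

```text
[ 8.08023208e-01 -5.89150654e-01 -3.33792764e-05 -3.53396778e-05] [-1.37511371e+00  3.58752147e-01  1.51040205e+00  6.99357489e-06
  1.27253545e+00 -1.15101167e-01]
[[ 0.31 -0.95  0.  ]
 [-0.92 -0.3   0.24]
 [-0.23 -0.08 -0.97]]
[-3.14199231e-01  1.23441165e-01  1.49238831e+00  8.80072015e-05
  1.52580468e+00  9.45811404e-01] [-3.14132622e-01  1.23423315e-01  1.49240930e+00 -4.44089210e-16
  1.52576004e+00 -3.14132622e-01] [-3.14132622e-01  1.23423315e-01  1.49240930e+00 -4.44089210e-16
  1.52576004e+00  2.82746003e+00]
```

View pics/top0z.png

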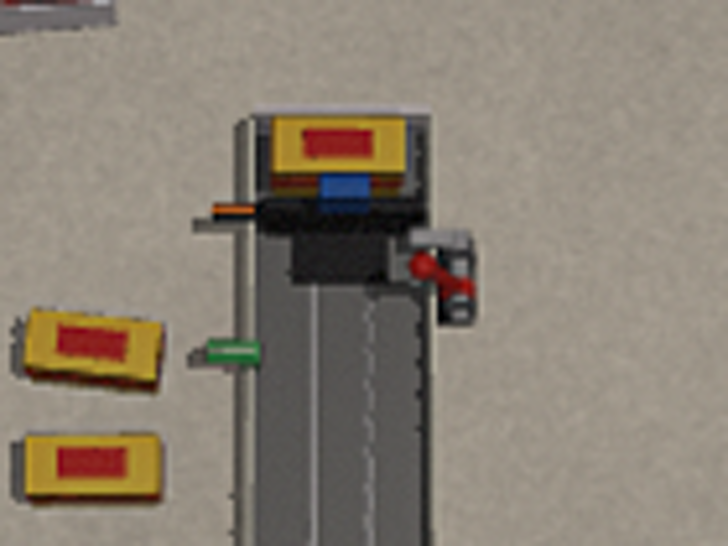

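View pics/scene0z.png

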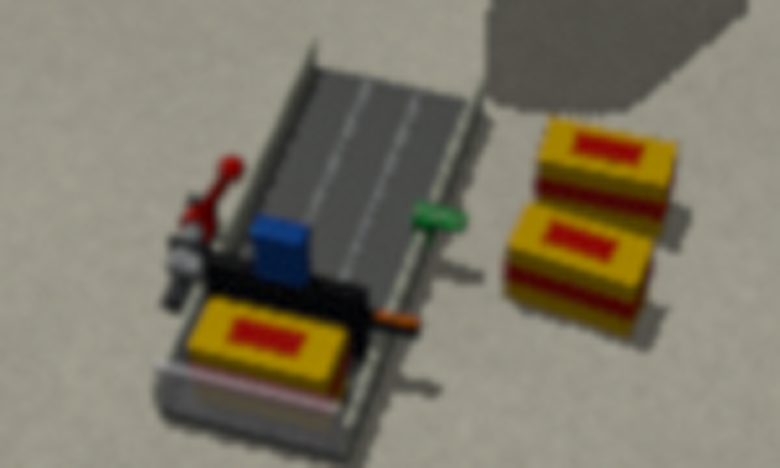

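Run:
```python
from h import *
p=current_position()
servo_line([p[0],p[1],0.38],rate=0.3)
move_ptp([0.55,-0.13,0.40],[1,0,0,0])
c=capture("wrist");np.savez("w1.npz",**c)
cv2.imwrite("pics/w1.png",cv2.resize(c["image"],(768,576),interpolation=cv2.INTER_CUBIC))
for q in ["pusher_grip","pusher_pointer","fill_clip","lever_knob","lane","front_pack_mid","refill_pack_a_mid"]:
    for s in spot_in("wrist",q)[:3]:
        x,y=s["xy"];z=c["range_z"][int(round(y)),int(round(x))]
        print(q,round(s["conf"],2),np.round(s["xy"],1),np.round(at_depth(c,s["xy"],z),3) if z>0 else None)
print(current_clock(),current_position())
```

```text
pusher_grip 0.68 [313.1 126.8] [ 0.637 -0.08   0.092]
pusher_pointer 0.82 [312.3 126.4] [ 0.64 -0.08  0.07]
lever_knob 0.77 [281.7 175.2] [ 0.596 -0.161  0.047]
lever_knob 0.49 [255.2  72.5] [ 0.552 -0.     0.053]
lane 0.6 [257.7 121.6] [ 0.556 -0.074  0.012]
refill_pack_a_mid 0.71 [204.4  17.9] [0.479 0.071 0.064]
4.9417 [ 0.54995696 -0.13027649  0.40000343]
```

View pics/w1.png

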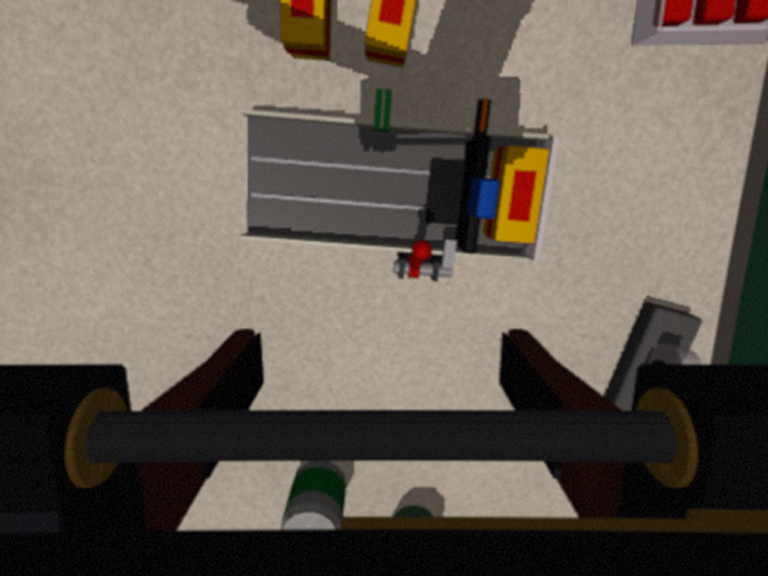

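The wrist view shows the clip at (383,110), pointer at (483,115), grip at (486,197) and knob at (421,251), all in 768-wide pixels. I'll segment these by colour in 3D.

```bash
cat > meas.py <<'E'
from h import *
def meas(c,verbose=True):
    P=cloud(c);hsv=cv2.cvtColor(c["image"],cv2.COLOR_BGR2HSV);H,S,V=[hsv[...,i].astype(int) for i in range(3)]
    roi=(P[...,0]>.38)&(P[...,0]<.78)&(P[...,1]>-.24)&(P[...,1]<.05)&(c["range_z"]>0)
    col={"blue":(H>100)&(H<130)&(S>120)&(V>50),"green":(H>45)&(H<85)&(S>90)&(V>30),
      "orange":(H>4)&(H<17)&(S>140)&(V>70),"red":((H<4)|(H>174))&(S>150)&(V>50),}
    out={}
    for k,m in col.items():
        m=m&roi
        n,l,st,ce=cv2.connectedComponentsWithStats(m.astype(np.uint8))
        for i in range(1,n):
            if st[i,4]<6: continue
            Q=P[l==i];out.setdefault(k,[]).append((ce[i],st[i],Q))
            if verbose: print(k,st[i,4],"px",np.round(ce[i],1),"box",st[i,:4],"med",np.round(np.median(Q,0),3),"min",np.round(np.percentile(Q,4,axis=0),3),"max",np.round(np.percentile(Q,96,axis=0),3))
    return out,P
E
python3 - <<'E'
from meas import *
for n in ["w1","top0"]:
    print(n);c=dict(np.load(n+".npz"));o,P=meas(c)
    # walls: points at height .035-.045
    m=(P[...,2]>.034)&(P[...,2]<.046)&(P[...,0]>.42)&(P[...,0]<.56)&(abs(P[...,1]+.08)<.09)
    Q=P[m]
    for s in (1,-1):
        W=Q[(Q[:,1]+.09)*s>0.04]
        if len(W)>8: print("wall",s,len(W),np.polyfit(W[:,0]-.5,W[:,1],1))
    m=(P[...,2]>.008)&(P[...,2]<.018)&(abs(P[...,1]+.08)<.05)
    Q=P[m];print("floor x min",np.percentile(Q[:,0],[0,1,3]))
E
```

```text
w1
blue 348 px [324.3 132. ] box [317 119  16  27] med [ 0.645 -0.086  0.133] min [ 0.637 -0.102  0.13 ] max [ 0.653 -0.07   0.134]
green 222 px [254.7  73.5] box [249  60  12  28] med [ 0.55  -0.002  0.053] min [ 0.544 -0.019  0.052] max [0.558 0.016 0.055]
orange 52 px [322.3  75.8] box [320  66   5  21] med [ 0.652 -0.007  0.066] min [ 0.65  -0.02   0.064] max [0.654 0.005 0.068]
orange 123 px [348.1 130. ] box [339 113  19  35] med [ 0.695 -0.085  0.076] min [ 0.681 -0.111  0.075] max [ 0.704 -0.062  0.078]
red 6 px [331.  114.8] box [330 113   3   5] med [ 0.674 -0.062  0.043] min [ 0.673 -0.066  0.039] max [ 0.674 -0.06   0.049]
red 358 px [347.5 130. ] box [340 115  16  31] med [ 0.692 -0.086  0.076] min [ 0.684 -0.107  0.075] max [ 0.7   -0.065  0.078]
red 9 px [326.3 150.4] box [326 147   2   8] med [ 0.668 -0.119  0.051] min [ 0.667 -0.124  0.047] max [ 0.668 -0.114  0.054]
red 238 px [278.9 170.8] box [273 160  15  25] med [ 0.587 -0.14   0.118] min [ 0.581 -0.172  0.053] max [ 0.596 -0.127  0.124]
wall 1 256 [-0.10071672 -0.00923695]
wall -1 238 [-0.0778658  -0.14032893]

[... 622 characters left out ...]
3 -0.056  0.062] min [ 0.67  -0.068  0.054] max [ 0.675 -0.044  0.07 ]
orange 16 px [244.5 159.5] box [241 159   8   2] med [ 0.655 -0.01   0.064] min [ 0.65  -0.023  0.058] max [0.658 0.003 0.074]
red 56 px [264.4 146.8] box [258 145  13   5] med [ 0.694 -0.087  0.078] min [ 0.684 -0.108  0.069] max [ 0.702 -0.066  0.084]
red 6 px [254.5 155. ] box [252 155   6   1] med [ 0.674 -0.049  0.048] min [ 0.672 -0.057  0.044] max [ 0.675 -0.04   0.051]
red 47 px [283.8 172.5] box [279 168  12  10] med [ 0.585 -0.149  0.099] min [ 0.579 -0.174  0.042] max [ 0.599 -0.13   0.127]
wall 1 30 [-0.08129479 -0.01096261]
wall -1 29 [-0.08673367 -0.1417117 ]
floor x min [-0.14990288 -0.06893586 -0.04082143]
```

```bash
cat > geo.py <<'E'
from meas import *
th=-0.085
ex=np.array([np.cos(th),np.sin(th),0]);ey=np.array([-np.sin(th),np.cos(th),0])
Q=[np.cos(th/2),np.sin(th/2),0,0]
grip=np.array([.6455,-.0865,0]); piv=grip-.053*ex-.085*ey
E
python3 - <<'E'
from geo import *
c=dict(np.load("w1.npz"));P=cloud(c)
D=P-grip;lx=D@ex;ly=D@ey
m=(lx>-.05)&(lx<-.015)&(abs(ly)<.03);print("behind plate z",np.percentile(P[m][:,2],[5,50,98]))
print(piv)
move_gripper(0.0)
s=piv+.073*ey
move_ptp([*s[:2],.22],Q); servo_line([*s[:2],.09],Q,rate=.15)
print(current_force(),current_position())
e=piv-.05*ey
hit=servo_line([*e[:2],.09],Q,rate=.06,contact_N=6)
p=current_position();print(hit,p,"lane y rel pivot",(p-piv)@ey,current_force(),current_clock())
c=capture("wrist");cv2.imwrite("pics/w2.png",cv2.resize(c["image"],(768,576)));meas(c)
E
```

```text
behind plate z [0.02336823 0.5005135  0.50758177]
[ 0.58547504 -0.16669355  0.        ]
[-0.02476968  0.39825289  0.52415499] [ 0.59260577 -0.09430743  0.0911186 ]
True [ 0.58319339 -0.19098985  0.08981862] lane y rel pivot -0.024402297680606935 [1.03446459 3.34712045 4.69714059] 9.5417
blue 4071 px [385.1  24.8] box [346   0  89  59] med [ 0.638 -0.098  0.125] min [ 0.635 -0.103  0.092] max [ 0.65  -0.086  0.133]
orange 165 px [454.5  45.7] box [425   0  54  68] med [ 0.7   -0.102  0.076] min [ 0.68  -0.111  0.075] max [ 0.703 -0.083  0.078]
orange 177 px [398.4  94.9] box [385  52  63  63] med [ 0.67  -0.126  0.057] min [ 0.668 -0.134  0.011] max [ 0.7   -0.099  0.058]
orange 75 px [374.1  85.6] box [371  59   6  56] med [ 0.669 -0.113  0.035] min [ 0.667 -0.129  0.033] max [ 0.67  -0.099  0.037]
red 2766 px [450.9  33. ] box [426   0  51  67] med [ 0.692 -0.094  0.076] min [ 0.682 -0.108  0.075] max [ 0.701 -0.08   0.077]
red 699 px [381.   84.8] box [372  52  19  63] med [ 0.668 -0.114  0.047] min [ 0.667 -0.13   0.038] max [ 0.67  -0.098  0.055]
red 1179 px [255.3 193. ] box [246 158  19 115] med [ 0.585 -0.171  0.06 ] min [ 0.581 -0.186  0.051] max [ 0.591 -0.154  0.119]
red 11 px [253.9 308.6] box [253 307   3   4] med [ 0.58  -0.221  0.109] min [ 0.58  -0.224  0.107] max [ 0.583 -0.197  0.146]
```

View pics/w2.png

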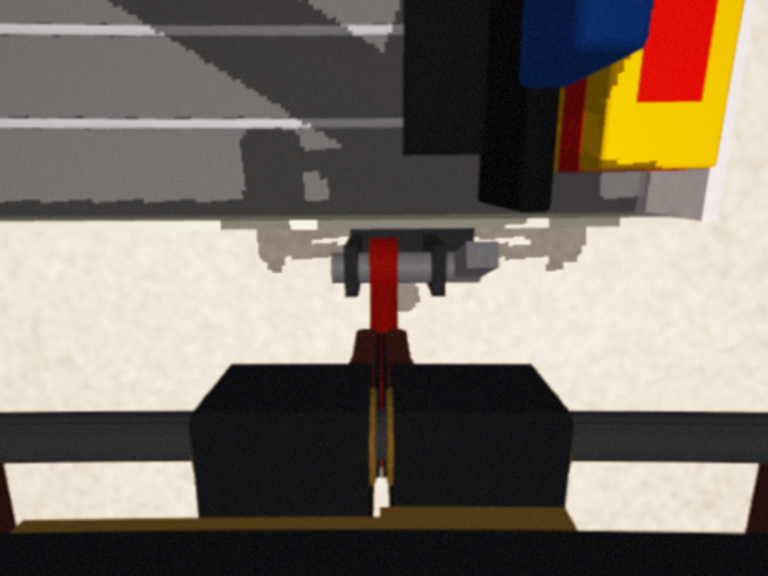

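The lever leans outwards, under the fingers at (383,285), and the fingers stopped at the predicted place. One firmer nudge, then back off and check the lever angle.

Run:
```python
from geo import *
p0=current_position()
e=p0-.008*ey
hit=servo_line([*e[:2],.09],Q,rate=.03,contact_N=8)
p=current_position();print(hit,(p-piv)@ey,current_force())
b=p+.012*ey; servo_line([*b[:2],.09],Q,rate=.1); 
servo_line([*b[:2],.22],Q,rate=.25)
v=grip-.06*ex-.05*ey
move_ptp([*v[:2],.36],Q)
c=capture("wrist");np.savez("w3.npz",**c);cv2.imwrite("pics/w3.png",cv2.resize(c["image"],(768,576)));meas(c)
print("knob expected free",piv-.076*np.sin(.75)*ey+[0,0,.045+.076*np.cos(.75)],current_clock())
k=piv-.076*np.sin(.75)*ey+[0,0,.045+.076*np.cos(.75)];print(proj(c,k)*1.5)
```

```text
True -0.024441702005381358 [1.2503092  3.63384596 3.54906091]
blue 444 px [303.8 129.5] box [294 114  18  31] med [ 0.644 -0.086  0.132] min [ 0.636 -0.102  0.125] max [ 0.654 -0.07   0.134]
green 273 px [225.9  71.9] box [220  56  13  31] med [ 0.552 -0.002  0.053] min [ 0.544 -0.019  0.043] max [0.558 0.016 0.055]
orange 75 px [298.9  68.1] box [297  56   5  24] med [ 0.651 -0.008  0.066] min [ 0.649 -0.02   0.061] max [0.653 0.006 0.068]
orange 82 px [313.8 131. ] box [312 107   4  51] med [ 0.67  -0.095  0.058] min [ 0.668 -0.126  0.053] max [ 0.672 -0.062  0.064]
orange 138 px [332.7 123.7] box [324 106  18  38] med [ 0.695 -0.084  0.076] min [ 0.681 -0.111  0.074] max [ 0.703 -0.061  0.078]
red 12 px [235.6  33.2] box [232  32   8   3] med [0.569 0.049 0.038] min [0.565 0.049 0.032] max [0.573 0.05  0.042]
red 446 px [331.9 124.3] box [325 107  15  35] med [ 0.692 -0.085  0.076] min [ 0.684 -0.107  0.075] max [ 0.7   -0.064  0.078]
red 12 px [313.  120.5] box [313 115   1  12] med [ 0.671 -0.078  0.05 ] min [ 0.671 -0.086  0.048] max [ 0.671 -0.071  0.051]
red 317 px [260.  196.2] box [256 175   9  46] med [ 0.585 -0.18   0.068] min [ 0.579 -0.205  0.051] max [ 0.591 -0.153  0.095]
knob expected free [ 0.58107696 -0.21831106  0.10060835] 11.4333
[389.91523184 340.82267815]
```

View pics/w3.png

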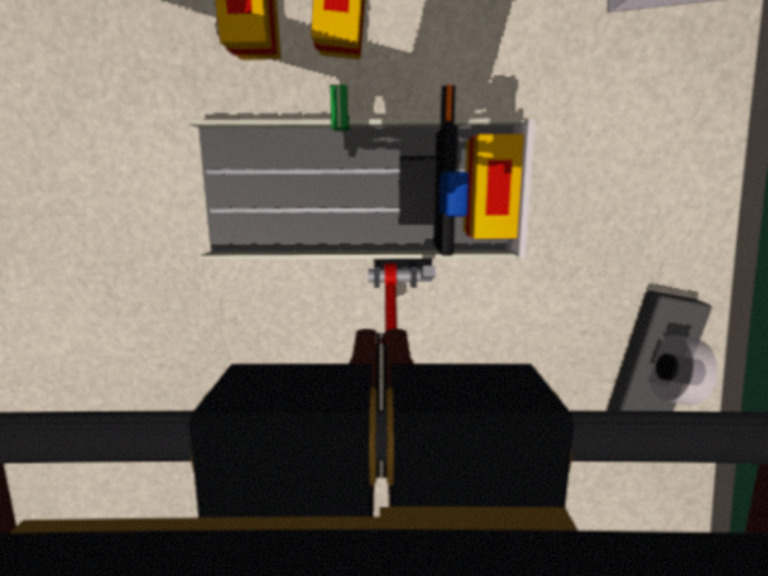

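Run:
```python
from geo import *
c=dict(np.load("w3.npz"));P=cloud(c)
hsv=cv2.cvtColor(c["image"],cv2.COLOR_BGR2HSV);m=((hsv[...,0]<4)|(hsv[...,0]>174))&(hsv[...,1]>150)
D=P-piv;m&=(abs(D@ex)<.012)&(D@ey<.0)&(D@ey>-.045)
q=P[m];f=np.polyfit(-(q-piv)@ey,q[:,2],1);print(m.sum(),"lean",np.pi/2-np.arctan(f[0]))
move_gripper(0.06)
g=grip
move_ptp([*g[:2],.24],Q)
c=capture("wrist");cv2.imwrite("pics/w4.png",cv2.resize(c["image"],(768,576)));meas(c)
s=capture("scene");cv2.imwrite("pics/s4.png",cv2.resize(s["image"][150:240,180:330],None,fx=5,fy=5,interpolation=cv2.INTER_CUBIC))
print(current_clock())
```

```text
226 lean 0.7727524580463293
blue 852 px [253.8 188.1] box [244 165  21  46] med [ 0.646 -0.083  0.132] min [ 0.637 -0.102  0.103] max [ 0.654 -0.068  0.134]
green 196 px [155.2 104.3] box [152  86   8  37] med [ 0.547 -0.001  0.054] min [ 0.543 -0.018  0.052] max [0.55  0.017 0.055]
green 296 px [165.2 105.8] box [160  86  15  37] med [ 0.557 -0.005  0.053] min [ 0.552 -0.018  0.036] max [0.56  0.016 0.055]
orange 120 px [253.5 101.5] box [252  87   4  30] med [ 0.652 -0.007  0.067] min [ 0.649 -0.02   0.065] max [0.654 0.007 0.068]
orange 216 px [280.4 160.6] box [275 128  42  81] med [ 0.672 -0.071  0.057] min [ 0.668 -0.12   0.038] max [ 0.708 -0.038  0.069]
orange 152 px [298.1 174.1] box [288 152  22  47] med [ 0.693 -0.083  0.076] min [ 0.681 -0.111  0.075] max [ 0.704 -0.061  0.078]
red 16 px [176.4  55.2] box [173  54   7   3] med [0.573 0.049 0.036] min [0.569 0.049 0.031] max [0.575 0.05  0.042]
red 791 px [298.  174.6] box [289 153  19  45] med [ 0.693 -0.085  0.076] min [ 0.683 -0.107  0.075] max [ 0.702 -0.064  0.078]
red 399 px [209.9 251.3] box [205 232  12  42] med [ 0.586 -0.17   0.06 ] min [ 0.581 -0.188  0.048] max [ 0.592 -0.153  0.076]
red 124 px [205.9 310.4] box [198 307  17   9] med [ 0.583 -0.217  0.109] min [ 0.576 -0.222  0.105] max [ 0.59  -0.213  0.111]
13.1833
```

View pics/w4.png

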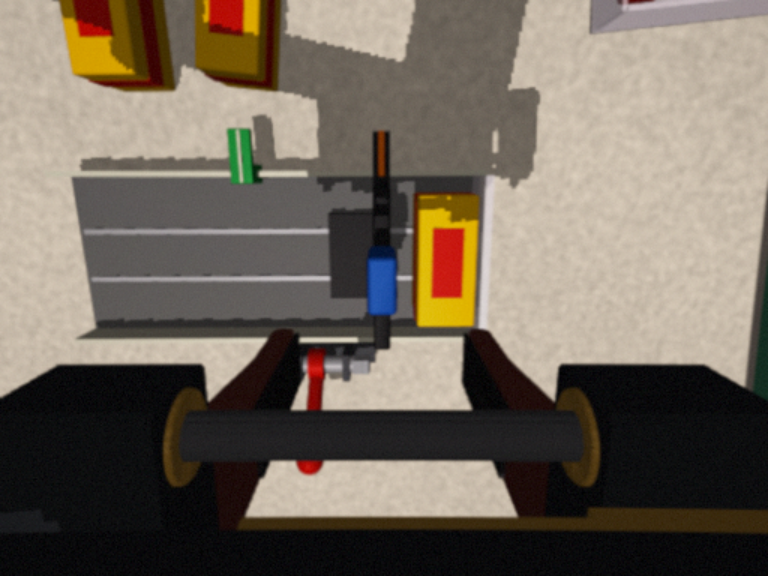

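View pics/s4.png

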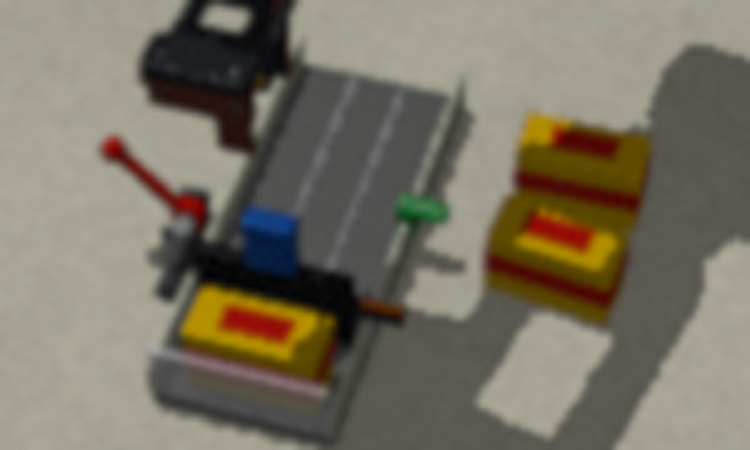

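The wrist view shows the lever well out (knob at (310,465)), fitted lean 0.77 rad against 0.75 at the stop. The blue grip is at (381,282), between the fingers. Next: grasp and pull.

Run:
```python
from geo import *
g=grip
servo_line([*g[:2],.093],Q,rate=.15)
print("F",current_force())
move_gripper(0.0)
print("gap",current_finger_gap(),current_force())
p=current_position()
e=p-.09*ex
servo_line([*e[:2],p[2]],Q,rate=.08)
print("gap",current_finger_gap(),current_force(),current_position(),(current_position()-p)@ex,current_clock())
for n in ("wrist","top","scene"):
    c=capture(n);print(n);cv2.imwrite(f"pics/{n}5.png",cv2.resize(c["image"],(768,576)));meas(c)
```

```text
F [ 0.49312256  0.1829299  -0.07590999]
gap 0.017749686297418868 [1.23607942 0.28761064 0.54939266]
gap 0.018444912528596133 [ 5.83532824 -2.06426749 -6.29721869] [ 0.55609848 -0.0793351   0.09305641] -0.09000172902495619 16.3167
wrist
blue 2719 px [253.8 239.7] box [233 203  43  71] med [ 0.557 -0.064  0.132] min [ 0.549 -0.078  0.095] max [ 0.565 -0.06   0.133]
green 1143 px [232.8  92.6] box [222  61  26  65] med [0.549 0.001 0.054] min [ 0.543 -0.017  0.052] max [0.557 0.018 0.062]
orange 8 px [262.2   4.8] box [259   4   7   2] med [0.572 0.05  0.044] min [0.57  0.049 0.044] max [0.573 0.05  0.045]
orange 11 px [260.9  16.4] box [257  16   8   2] med [0.572 0.049 0.025] min [0.569 0.049 0.022] max [0.573 0.049 0.026]
orange 477 px [253.1  89. ] box [249  62   9  56] med [0.562 0.001 0.066] min [ 0.56  -0.013  0.061] max [0.565 0.014 0.068]
orange 380 px [434.4 166. ] box [405 133 105 126] med [ 0.675 -0.04   0.037] min [ 0.668 -0.121  0.033] max [ 0.706 -0.036  0.059]
orange 192 px [428.5 213. ] box [420 152  18 122] med [ 0.671 -0.086  0.057] min [ 0.668 -0.125  0.055] max [ 0.
[... 600 characters left out ...]
6] min [ 0.577 -0.224  0.06 ] max [ 0.587 -0.171  0.114]
scene
blue 27 px [245.1 179.5] box [244 175   3  11] med [ 0.565 -0.065  0.121] min [ 0.559 -0.07   0.094] max [ 0.567 -0.062  0.135]
orange 7 px [263.4 191.6] box [261 191   6   2] med [ 0.564 -0.002  0.067] min [ 0.561 -0.008  0.062] max [0.565 0.008 0.071]
orange 38 px [230.9 214.4] box [224 211  15   8] med [ 0.692 -0.085  0.077] min [ 0.681 -0.108  0.072] max [ 0.702 -0.063  0.081]
red 57 px [211.4 186.4] box [201 178  20  17] med [ 0.586 -0.184  0.069] min [ 0.579 -0.22   0.049] max [ 0.593 -0.156  0.108]
red 27 px [230.9 214.3] box [226 212  11   5] med [ 0.691 -0.086  0.077] min [ 0.687 -0.103  0.073] max [ 0.697 -0.067  0.08 ]
```

View pics/wrist5.png

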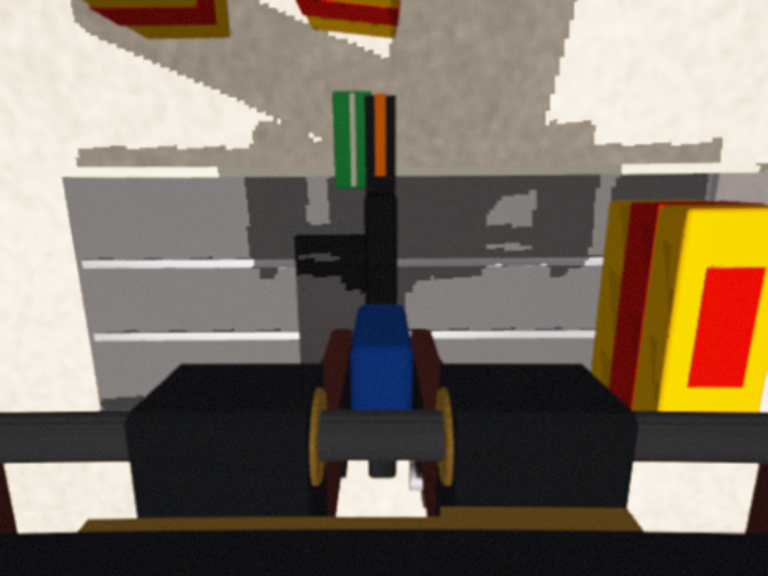

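The pusher followed the gripper (gap 18 mm). The pointer, at (380,135), is still to the right of the white clip line at (352,140). I'll measure what's left and finish the pull.

```bash
cat > off.py <<'E'
from geo import *
def off():
    c=capture("wrist");o,P=meas(c,False)
    hsv=cv2.cvtColor(c["image"],cv2.COLOR_BGR2HSV).astype(int);H,S,V=hsv[...,0],hsv[...,1],hsv[...,2]
    rows=range(64,112);a=[];b=[];gl=[];gr=[]
    for r in rows:
        g=np.where((H[r]>45)&(H[r]<85)&(S[r]>90)&(np.arange(512)>200)&(np.arange(512)<300))[0]
        k=np.where((H[r]>4)&(H[r]<17)&(S[r]>140)&(V[r]>70)&(np.arange(512)>200)&(np.arange(512)<300))[0]
        if len(k)>2: a.append(at_h(c,[k.mean(),r],.064))
        if len(g)>5:
            w=[x for x in range(g[0]+3,g[-1]-2) if S[r,x]<90 and V[r,x]>90]
            if w: b.append(at_h(c,[np.mean(w),r],.054))
            gl.append(at_h(c,[g[0],r],.054)@ex);gr.append(at_h(c,[g[-1],r],.054)@ex)
    f=lambda L:np.array(L)@ex if L else np.array([np.nan])
    print("pointer",np.median(f(a)),"line",np.median(f(b)),len(b),"clip edges",np.median(gl) if gl else None,np.median(gr) if gr else None,"delta",np.median(f(a))-np.median(f(b)))
    return c
E
python3 - <<'E'
from off import *
off()
E
```

```text
pointer 0.5601022698255897 line 0.5488789500458156 48 clip edges 0.5415762351582891 0.5540803671649803 delta 0.011223319779774199
```

Run:
```python
from off import *
p=current_position();e=p-.011*ex
servo_line([*e[:2],p[2]],Q,rate=.04); sleep(.3)
print(current_position(),current_finger_gap(),current_force(),current_clock())
c=off();meas(c)
cv2.imwrite("pics/w6.png",cv2.resize(c["image"],(768,576)))
s=capture("scene");cv2.imwrite("pics/s6.png",cv2.resize(s["image"][150:240,180:330],None,fx=5,fy=5,interpolation=cv2.INTER_CUBIC))
```

```text
[ 0.54539137 -0.07855903  0.09304571] 0.018095556756370913 [ 6.09352926 -0.33874899 -6.89225281] 17.2417
pointer 0.5493195323301533 line nan 0 clip edges 0.5414250889467747 0.5560235619201004 delta nan
blue 2731 px [253.9 239.6] box [233 202  43  72] med [ 0.546 -0.063  0.132] min [ 0.538 -0.077  0.095] max [ 0.554 -0.059  0.133]
green 282 px [242.1  91.5] box [240  61  10  65] med [0.545 0.002 0.054] min [ 0.542 -0.017  0.052] max [0.549 0.019 0.062]
green 152 px [263.1  90. ] box [257  61   9  64] med [0.558 0.002 0.053] min [ 0.556 -0.017  0.052] max [0.559 0.018 0.06 ]
orange 11 px [281.3   3.7] box [278   1   7   5] med [0.572 0.05  0.045] min [0.571 0.049 0.044] max [0.574 0.05  0.049]
orange 7 px [278.1  16.3] box [276  16   5   2] med [0.572 0.05  0.023] min [0.571 0.049 0.022] max [0.573 0.05  0.024]
orange 478 px [253.1  89.2] box [249  62   9  56] med [0.552 0.002 0.066] min [ 0.549 -0.013  0.061] max [0.554 0.015 0.068]
orange 583 px [448.7 183.2] box [419 133  93 141] med [ 0.673 -0.063  0.056] min [ 0.668 -0.124  0.033] max [ 0.702 -0.036  0.059]
orange 147 px [488.2 222.1] box [476 178  36  80] med [ 0.683 -0.089  0.076] min [ 0.68  -0.11   0.075] max [ 0.697 -0.06   0.077]
red 68 px [278.6  10.1] box [274   5  10  11] med [0.572 0.05  0.036] min [0.569 0.049 0.025] max [0.574 0.05  0.043]
red 2328 px [437.1 200.5] box [420 135  40 139] med [ 0.671 -0.08   0.047] min [ 0.668 -0.127  0.037] max [ 0.675 -0.039  0.055]
red 6 px [489.5 134. ] box [487 134   6   1] med [ 0.704 -0.038  0.044] min [ 0.703 -0.038  0.043] max [ 0.705 -0.038  0.044]
red 8 px [497.5 134. ] box [494 134   8   1] med [ 0.709 -0.039  0.044] min [ 0.706 -0.039  0.043] max [ 0.712 -0.038  0.045]
red 2141 px [497.4 220.7] box [478 179  34  78] med [ 0.69  -0.087  0.076] min [ 0.682 -0.108  0.075] max [ 0.698 -0.063  0.077]
```

View pics/w6.png

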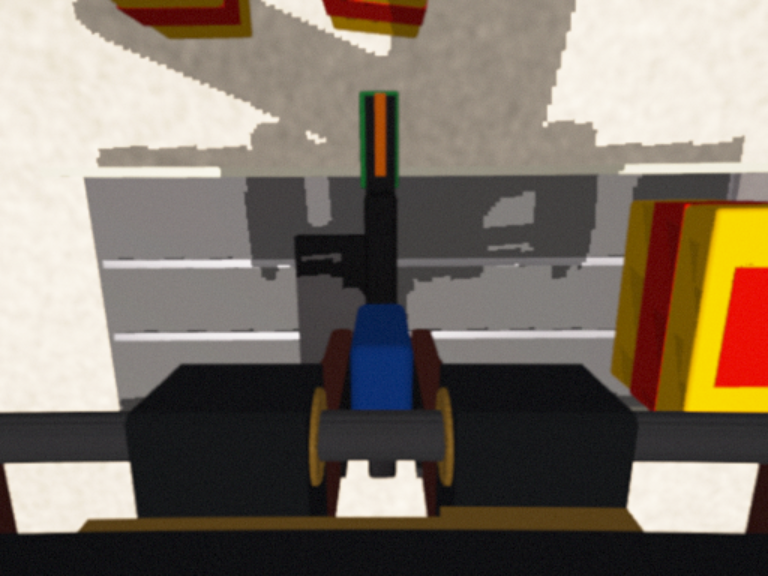

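View pics/s6.png

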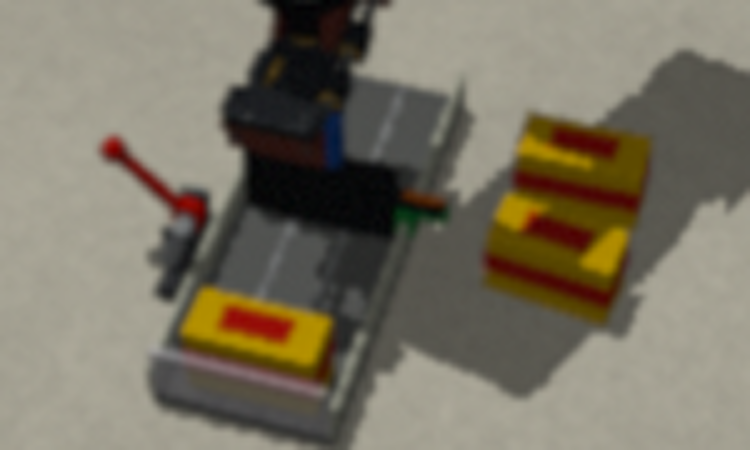

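The pointer at (380,135) sits centred over the clip, with green showing on both sides. The measured centres, 0.5493 and 0.5489, agree within 1 mm. One check for creep, then hand in.

Run:
```python
from off import *
sleep(1.0); off(); print(current_finger_gap(),current_force(),current_clock())
close_job()
```

```text
pointer 0.5493279931066722 line nan 0 clip edges 0.5414522454725688 0.5560267992733745 delta nan
0.01764521418850519 [ 6.48512536 -0.85114875 -6.46722852] 18.3917
the job is handed in; nothing more can be done
```

I freed the lock lever and pulled the pusher back about 101 mm to the fill clip. The job was handed in at 18.4 s with the gripper still holding it against the spring.

- **Lever:** I pushed it outwards until it met its stop, and a second nudge stopped at the same place. The fitted lean was 0.77 rad, against 0.75 at the stop. The knob was seen where it should be when fully free.
- **Pointer:** It stood at 0.5493 m along the lane's direction. The clip's white line was at 0.5489 m, so it is centred within about 1 mm (the clip allows ±8 mm). The line was measured just before the last 11 mm of the pull, because the pointer now covers it. The last picture shows green on both sides of the pointer.
- **Hold:** The pointer had not crept after a further 1 s. The finger gap was steady at about 18 mm, the thickness of the grip. The force reading was about 6.5 N along the lane and 6.5 N vertically.
- **Goods:** The front pack and both refill packs were in place in the last scene picture. I did not measure the tins, jar and bottle again, but the arm stayed clear of them.

No check failed or disagreed.

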